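# Stack the handled parts tray on the socketed tray at a jeweller's bench

### The job

On the jeweller's bench, pick up the tray with the handle and stack it on the tray that has a square socket in each corner and holds the ring blanks, so that its four lugs drop into the four sockets and it sits down level on the rim. Lower it in, do not drop it, then let go of it; leave the socketed tray where it stands and do not disturb the plain tray without sockets.

Things in the scene. Friction and masses are not known exactly. Their poses are not given: they have to be found in the camera images.
- lug_tray: Grey tray with aluminium handle, 160 (x) x 120 (y) x 88 mm, 0.25-0.5 kg, on 4 round corner lugs (12 mm across, 14 long, tapered to 8; at x +-59, y +-39). Origin: centre, at the lug tips; z up. Floor underside z 14, wall rim z 42. Handle bar over the centre along x: 100 long, 16 thick (y), z 68 to 88, uprights at x +-46; grip its middle from above, closing along y. Fits also half a turn round.
- socket_tray: Loose grey tray, no handle, 160 (x) x 120 (y) x 40 mm, 0.5-0.8 kg; an open square socket in each corner (34 x 34 mm, 20 deep, centres x +-59, y +-39, walls 4). Two brass ring blanks lie on its floor. Origin: centre of underside; z up. Stacked, the upper tray's floor rests on this rim, its lug tips 26 mm above this origin; the lugs have 11 mm play each way.
- plain_tray: Bystander: loose grey tray of the same outline, 160 (x) x 120 (y) x 40 mm, empty, one lengthwise divider, no sockets, lugs or handle. Origin: centre of underside. The three trays stand on the bench in any order, at least 30 mm apart, turned at most 0.7 rad from the robot's x axis. A fixed ball vise, 132 mm tall, stands beyond them.
There are look-alikes about, which are no part of the job. What is shaped like the lug_tray but blue or orange is not meant.

How it is judged:
By the outcome, as a careful person would: the job done as asked, in the order asked, and still so for the second after the job is handed in, with the robot touching nothing.
It also fails if it takes over 38 s, if anything falls off the work surface, if the arm or the gripper's body presses on something with over 40 N, if the wrist force passes 120 N, or if a joint passes its speed limit or range.

### The arm

A 6-joint arm with a two-finger parallel gripper is mounted at the origin on the work surface. World frame = base frame: x ahead of the robot, y to its left, z up, the work surface at z = 0. Lengths are in m, angles in degrees, forces in N, time in s.
With the tool pointing down it reaches from about 0.35 to 0.725 m from the base axis. Payload 4.3 kg.
Tool frame: the origin (TCP) lies on the front face of the gripper's body, between the roots of the fingers; the fingertips stand 73 mm ahead of it and the grasp point (between the pads) lies 54 mm ahead of it; x points along the fingers, z is the direction in which the jaws open and shut, and the axes are right-handed (so a half turn about x gives the same grasp; the last joint's range is limited). The gripper opens to 85 mm and grips with 20 to 120 N. Pads are 22 mm wide; open, the fingers measure 114 mm over their backs; the gripper's body (76 mm by 85 mm) begins 54 mm behind the grasp point. The pads swing forward as they close: fully open they stand 13 mm farther back than shut.
Start: joints at [-70.892, 21.618, 4.641, 73.018, 0, 83.68], TCP at [0.247, -0.519, 0.304] pointing down, gripper open.
Joint ranges: [-156.06, 156.06], [-48.1, 94.91], [-58.44, 69.94], [-101.28, 121.22], [-78.64, 73.56], [-180, 180]. Speed limits (degrees/s): [147.25, 147.25, 180, 180, 180, 180].

### API

Orientations are given as a 3x3 rotation matrix whose columns are the frame's x, y, z axes.
In Python, from cell import bot gives the robot as it stands. The module is installed in compiled form; this text tells all that it offers.
- The arm moves only by the tool send_rows, never from a script. Its argument "motion" is a list of rows, each a list of 7 numbers: the shift along the tool's x, y, z in cm, then the turn, a rotation vector about the tool's x, y, z in degrees, then the finger opening in cm, from 0 to 8.54. In form: [[dx, dy, dz, rx, ry, rz, jaw], ...]. A call has 1 to 8 rows; each row is the pose to reach, as a shift and turn from the pose commanded when the call began, along the tool's axes at that moment; what a row does not reach only later rows make up. A row lasts 1/12 s, in which the tool goes at most 41.7 mm and 7.16 degrees, less where a joint would pass 70% of its speed; a pose out of reach is approached as far as the arm can. A call with a gripper value outside its range is refused whole. The fingers move at their own pace and stop on an object; the grip force is fixed at half the most. Time passes only in rows, so rows that repeat a pose let the fingers close. It gives the time, the measured TCP pose, the force and the opening at its end, in the units of the state.
- bot.get_obs(): the state, without advancing time (a new reading comes with each control period).
- bot.capture(name): name is "side" or "top" or "wrist"; returns a dict with "pixels" (384x512x3 uint8, red, green, blue), "K" (3x3 intrinsics, pixels), "R" (3x3) and "t" (3): a world point X has camera coordinates R X + t. Camera axes: x right, y down, z forward; pixel columns grow to the right and rows downward; lengths in m; the calibration is good to about 2 mm. A picture is of the moment at which its call begins. There is no depth.
- bot.hand_in(): hands the job in, once; it reports no verdict.
The state is a dict: "time": time; "qpos": joint angles; "qd": joint speeds; "joint_torque": joint torques, N m; "eef_pos": TCP position; "ee_rot": TCP orientation; "contact_force": force on the tool from outside, world axes, zero at the start; "ft_torque": the same for the moment, N m; "gripper_width": opening from 0.0 (shut) to 1.0 (fully open).
Only numpy, scipy, OpenCV 4.12 (cv2) and the standard library are available. Lean on these libraries where they do the work, as an engineer would, in place of code of your own. Each camera call takes 0.05 s, during which the arm holds its last target. There are 200 camera calls.

## Working session

There is one attempt and no reset: what is moved stays moved. The work goes in short steps, Python scripts to look and compute and a tool call to move; the robot and the scene stay as the last step left them, time stands still between calls to the robot, and variables do not carry over. Pictures are saved under pics/ and viewed, about 8 in all and at most 12, crops included, and the job is handed in when it is done.

Besides the shell and the picture viewer there is one more tool, called after "Request:" by a JSON object that holds its "api" and its "payload", one argument or row to a line. send_rows: Moves the arm, as the interface text tells. Its arguments: {"type":"object","properties":{"motion":{"type":"array"}},"required":["motion"]}

```bash
mkdir -p pics
cat > h.py <<'E'
import numpy as np, cv2
from cell import bot
def snap(n,name):
    c=bot.capture(n); cv2.imwrite(f'pics/{name}.png',cv2.cvtColor(c['pixels'],cv2.COLOR_RGB2BGR)); np.savez(f'pics/{name}.npz',**c); return c
def ray(c,uv,z):
    R=np.array(c['R']);t=np.array(c['t']);C=-R.T@t
    d=R.T@np.linalg.inv(c['K'])@np.array([uv[0],uv[1],1.]); return C+d*(z-C[2])/d[2]
def proj(c,X):
    p=c['K']@(c['R']@np.array(X)+c['t']); return p[:2]/p[2]
E
python3 - <<'E'
from h import *
for n in('top','side','wrist'):
    c=snap(n,n+'1'); print(n,-c['R'].T@c['t'],c['K'][0,0])
print(bot.get_obs())
a=cv2.imread('pics/top1.png');b=cv2.imread('pics/side1.png')
cv2.imwrite('pics/wr.png',cv2.imread('pics/wrist1.png'))
E
```

```text
top [0.39429663 0.02929874 0.98734063] 358.61812033042054
side [0.0555201  0.69350226 0.65129565] 350.38772028467014
wrist [ 0.30941781 -0.48924243  0.37374726] 308.79782457790844
{'time': 0.15, 'qpos': array([-7.08908537e+01,  2.16518738e+01,  4.58138421e+00,  7.30173991e+01,
       -1.79811848e-03,  8.36809329e+01]), 'qd': array([-0.07889854, -0.06134152,  0.27897673, -0.00809916, -0.04531164,
        0.14048924]), 'joint_torque': array([ 1.41311815e-03, -4.64036930e+01,  2.70169330e+01,  1.39005561e-02,
       -5.61506340e-05, -2.10447809e-06]), 'eef_pos': array([ 0.24677429, -0.51893676,  0.30318535]), 'ee_rot': array([[-5.31819931e-04,  9.03123995e-01,  4.29379515e-01],
       [ 1.43914716e-03,  4.29379822e-01, -9.03122858e-01],
       [-9.99998823e-01,  1.37641572e-04, -1.52808108e-03]]), 'contact_force': array([ 0.19379654,  0.24329522, -0.27371104]), 'ft_torque': array([-0.02655894,  0.02159624, -0.00374328]), 'gripper_width': 1.0026580817986603}
```

View pics/top1.png

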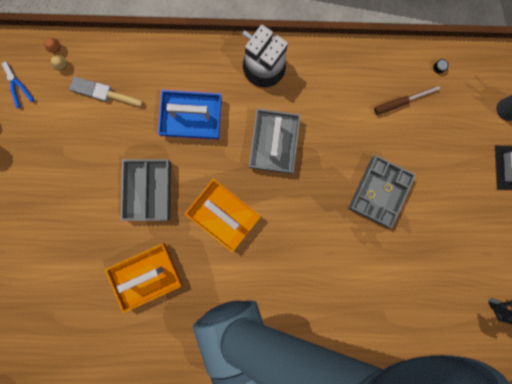

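View pics/side1.png

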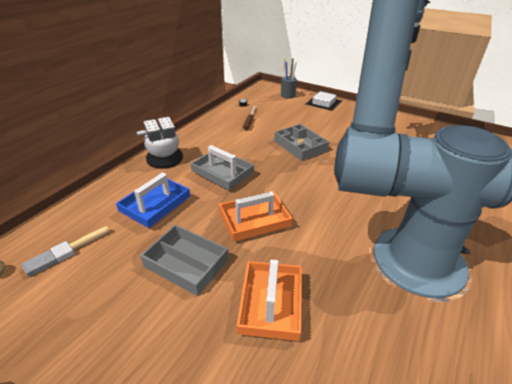

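Top view: the grey handled tray is at about (274,141), the socketed tray with two rings at (382,192) and the plain tray at (146,190). Blue (190,115) and orange look-alikes stand nearby, with the vise at (265,55). The side view agrees.

Run:
```python
from h import *
c=dict(np.load('pics/top1.npz')); p=c['pixels'].astype(int); hsv=cv2.cvtColor(c['pixels'],cv2.COLOR_RGB2HSV)
def an(box,lo,hi,name,z):
    x0,y0,x1,y1=box; m=np.zeros(p.shape[:2],np.uint8)
    v=hsv[...,2];s=hsv[...,1]
    m[y0:y1,x0:x1]=((s<70)&(v>lo)&(v<hi))[y0:y1,x0:x1]*255
    cs,_=cv2.findContours(m,cv2.RETR_EXTERNAL,cv2.CHAIN_APPROX_NONE); k=max(cs,key=cv2.contourArea)
    r=cv2.minAreaRect(cv2.convexHull(k)); P=np.array([ray(c,q,z) for q in cv2.boxPoints(r)])
    e=[P[1]-P[0],P[2]-P[1]]; L=[np.linalg.norm(a) for a in e]; l=e[int(L[1]>L[0])]
    print(name,r,P.mean(0).round(4),np.round(L,4),'yaw',np.degrees(np.arctan2(l[1],l[0])).round(1)); return P.mean(0)
an((240,95,310,185),40,255,'lugtray',.042)
an((255,112,296,162),190,255,'bar',.088)
an((340,145,425,240),40,255,'socket',.04)
```

```text
lugtray ((274.4607238769531, 140.79476928710938), (45.1339111328125, 59.473670959472656), 7.594643592834473) [ 0.6081 -0.0423  0.042 ] [0.1618 0.122 ] yaw -6.9
bar ((275.6600036621094, 135.8800048828125), (3.818376064300537, 36.34528732299805), 8.130102157592773) [ 0.6102 -0.0417  0.088 ] [0.0945 0.0098] yaw -7.8
socket ((382.0119934082031, 191.47439575195312), (48.18739318847656, 59.98665237426758), 25.114835739135742) [ 0.4749 -0.3327  0.04  ] [0.164  0.1304] yaw -25.8
```

```bash
cat >> h.py <<'E'
from scipy.spatial.transform import Rotation as Ro
def delta(pos,yaw_y):
    """shift (cm) and rotvec (deg) in tool axes to TCP pos, tool down, tool y at world yaw"""
    o=bot.get_obs(); R=o['ee_rot']; a=np.radians(yaw_y)
    y=np.array([np.cos(a),np.sin(a),0]); x=np.array([0,0,-1.]); T=np.c_[x,y,np.cross(x,y)]
    print('t',o['time'],'pos',o['eef_pos'].round(4),'F',o['contact_force'].round(1),'w',round(o['gripper_width'],3),'q',o['qpos'].round(0))
    print('shift',(100*R.T@(np.array(pos)-o['eef_pos'])).round(2),'rot',Ro.from_matrix(R.T@T).as_rotvec(degrees=True).round(2))
E
python3 -c "
from h import *
delta([.609,-.042,.25],172.7)"
```

```text
t 0.15 pos [ 0.2468 -0.5189  0.3032] F [ 0.2  0.2 -0.3] w 1.003 q [-71.  22.   5.  73.  -0.  84.]
shift [  5.37  53.19 -27.51] rot [-1.4727e+02 -2.0000e-02 -1.2000e-01]
```

Request:
{"api": "send_rows", "payload": {
  "motion": [
    [0, 53.2, -27.5, -147.3, 0, 0, 8.5],
    [0, 53.2, -27.5, -147.3, 0, 0, 8.5],
    [0, 53.2, -27.5, -147.3, 0, 0, 8.5],
    [0, 53.2, -27.5, -147.3, 0, 0, 8.5],
    [0, 53.2, -27.5, -147.3, 0, 0, 8.5],
    [0, 53.2, -27.5, -147.3, 0, 0, 8.5],
    [0, 53.2, -27.5, -147.3, 0, 0, 8.5],
    [0, 53.2, -27.5, -147.3, 0, 0, 8.5]
  ]
}}

```text
time: 0.82
eef_pos: [0.4493, -0.252, 0.3038]
ee_rot: [[-0.0, 0.121, 0.993], [0.0, 0.993, -0.121], [-1.0, 0.0, -0.0]]
contact_force: [0.6, -1.4, -0.9]
gripper_width: 0.997
```

```bash
python3 -c "
from h import *
delta([.609,-.042,.27],172.7)
c=snap('wrist','wrist2');print(proj(c,[.475,-.333,.04]))"
```

```text
t 0.8167 pos [ 0.4493 -0.252   0.3038] F [ 0.6 -1.4 -0.9] w 0.997 q [-36.  15.  -5.  70.  -0.  61.]
shift [ 3.38 22.77 13.32] rot [-8.963e+01 -1.000e-02 -1.000e-02]
[283.83080121 233.95244762]
```

Request:
{"api": "send_rows", "payload": {
  "motion": [
    [3.4, 22.8, 13.3, -89.6, 0, 0, 8.5],
    [3.4, 22.8, 13.3, -89.6, 0, 0, 8.5],
    [3.4, 22.8, 13.3, -89.6, 0, 0, 8.5],
    [3.4, 22.8, 13.3, -89.6, 0, 0, 8.5],
    [3.4, 22.8, 13.3, -89.6, 0, 0, 8.5],
    [3.4, 22.8, 13.3, -89.6, 0, 0, 8.5],
    [3.4, 22.8, 13.3, -89.6, 0, 0, 8.5],
    [3.4, 22.8, 13.3, -89.6, 0, 0, 8.5]
  ]
}}

```text
time: 1.53
eef_pos: [0.6109, -0.0411, 0.2682]
ee_rot: [[-0.001, -0.773, 0.634], [0.001, 0.634, 0.773], [-1.0, 0.002, 0.0]]
contact_force: [0.5, 0.1, -0.0]
gripper_width: 0.999
```

```bash
python3 -c "
from h import *
delta([.609,-.042,.25],172.7)"
```

```text
t 1.5333 pos [ 0.6109 -0.0411  0.2682] F [ 0.5  0.1 -0. ] w 0.999 q [-10.  27.   7.  70.   0.  30.]
shift [ 1.82  0.08 -0.19] rot [-32.07   0.05  -0.09]
```

View pics/wrist2.png

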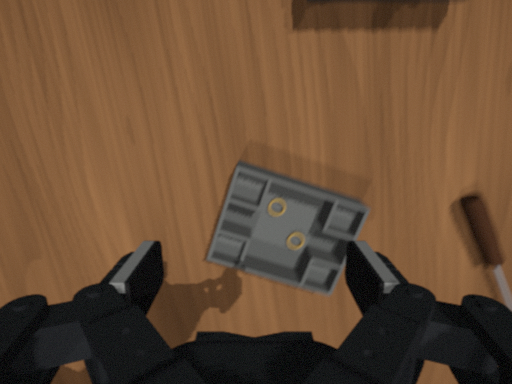

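Wrist view: the socketed tray with two rings, with rim corners near (240,163), (368,208), (331,293) and (208,261). I'll measure it from this picture later. First I finish the turn over the lug tray.

Request:
{"api": "send_rows", "payload": {
  "motion": [
    [1.8, 0.1, -0.2, -32.1, 0, 0, 8.5],
    [1.8, 0.1, -0.2, -32.1, 0, 0, 8.5],
    [1.8, 0.1, -0.2, -32.1, 0, 0, 8.5],
    [1.8, 0.1, -0.2, -32.1, 0, 0, 8.5],
    [1.8, 0.1, -0.2, -32.1, 0, 0, 8.5],
    [1.8, 0.1, -0.2, -32.1, 0, 0, 8.5],
    [1.8, 0.1, -0.2, -32.1, 0, 0, 8.5]
  ]
}}

```text
time: 2.12
eef_pos: [0.6072, -0.0457, 0.2516]
ee_rot: [[-0.001, -0.99, 0.139], [0.0, 0.139, 0.99], [-1.0, 0.001, -0.0]]
contact_force: [0.3, 0.3, 0.1]
gripper_width: 0.995
```

Run:
```python
from h import *
c=dict(np.load('pics/wrist2.npz'))
P=np.array([ray(c,q,.04) for q in[(240,163),(368,208),(331,293),(208,261)]]);print(P.round(4),P.mean(0).round(4))
for e in(P[1]-P[0],P[2]-P[3],P[3]-P[0],P[2]-P[1]): print(np.linalg.norm(e).round(4),np.degrees(np.arctan2(e[1],e[0])).round(1))
c=snap('wrist','wrist3')
delta([.609,-.042,.132],172.7)
for X in([.609,-.042,.088],[.609+.05*np.cos(.127),-.042-.05*np.sin(.127),.088]):print(proj(c,X))
```

```text
[[ 0.4352 -0.2434  0.04  ]
 [ 0.5735 -0.3126  0.04  ]
 [ 0.5257 -0.419   0.04  ]
 [ 0.3812 -0.3571  0.04  ]] [ 0.4789 -0.333   0.04  ]
0.1547 -26.6
0.1572 -23.2
0.1259 -115.4
0.1166 -114.2
t 2.1667 pos [ 0.6072 -0.0457  0.2517] F [-0.9 -0.8  0.1] w 0.996 q [-10.  27.   5.  68.  -0.  -2.]
shift [11.97 -0.13  0.39] rot [-0.69 -0.01 -0.03]
[258.68078441 196.18253481]
[259.15925741 253.51999231]
```

View pics/wrist3.png

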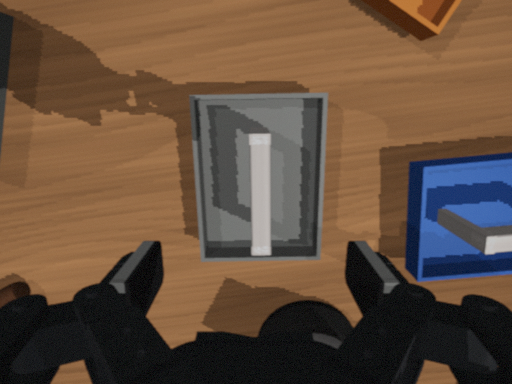

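Wrist view: the bar runs from about (260,134) to (261,255) and lines up with the predicted middle (259,196). The vise is clear, so I descend.

Request:
{"api": "send_rows", "payload": {
  "motion": [
    [2, 0, 0.4, -0.7, 0, 0, 8.5],
    [4, -0.1, 0.5, -0.7, 0, 0, 8.5],
    [6, -0.1, 0.5, -0.7, 0, 0, 8.5],
    [8, -0.1, 0.5, -0.7, 0, 0, 8.5],
    [10, -0.1, 0.5, -0.7, 0, 0, 8.5],
    [11.2, -0.1, 0.5, -0.7, 0, 0, 8.5],
    [11.9, -0.1, 0.5, -0.7, 0, 0, 8.5],
    [11.9, -0.1, 0.5, -0.7, 0, 0, 8.5]
  ]
}}

```text
time: 2.83
eef_pos: [0.6078, -0.0406, 0.1311]
ee_rot: [[-0.003, -0.992, 0.126], [0.0, 0.126, 0.992], [-1.0, 0.003, 0.0]]
contact_force: [-0.4, 0.3, -0.3]
gripper_width: 0.991
```

Request:
{"api": "send_rows", "payload": {
  "motion": [
    [0, 0, 0, 0, 0, 0, 4],
    [0, 0, 0, 0, 0, 0, 3],
    [0, 0, 0, 0, 0, 0, 2],
    [0, 0, 0, 0, 0, 0, 0.8],
    [0, 0, 0, 0, 0, 0, 0.8],
    [0, 0, 0, 0, 0, 0, 0.8],
    [0, 0, 0, 0, 0, 0, 0.8],
    [0, 0, 0, 0, 0, 0, 0.8]
  ]
}}

```text
time: 3.5
eef_pos: [0.6094, -0.041, 0.1336]
ee_rot: [[0.001, -0.992, 0.125], [-0.001, 0.125, 0.992], [-1.0, -0.001, -0.001]]
contact_force: [-1.2, -0.4, 5.4]
gripper_width: 0.177
```

Request:
{"api": "send_rows", "payload": {
  "motion": [
    [0, 0, 0, 0, 0, 0, 0.5],
    [0, 0, 0, 0, 0, 0, 0.5],
    [0, 0, 0, 0, 0, 0, 0.5],
    [-0.5, 0, 0, 0, 0, 0, 0.5],
    [-1.2, 0, 0, 0, 0, 0, 0.5],
    [-2, 0, 0, 0, 0, 0, 0.5],
    [-3, 0, 0, 0, 0, 0, 0.5],
    [-4, 0, 0, 0, 0, 0, 0.5]
  ]
}}

```text
time: 4.17
eef_pos: [0.6087, -0.0406, 0.1735]
ee_rot: [[-0.001, -0.992, 0.125], [0.0, 0.125, 0.992], [-1.0, 0.001, 0.0]]
contact_force: [0.4, 0.4, -4.1]
gripper_width: 0.178
```

```bash
python3 -c "
from h import *
delta([.476,-.333,.25],155)"
```

```text
t 4.1667 pos [ 0.6087 -0.0406  0.1735] F [ 0.4  0.4 -4.1] w 0.178 q [-10.  29.  -3.  58.   0.  -3.]
shift [ -7.65   9.52 -30.67] rot [17.82 -0.   -0.05]
```

Request:
{"api": "send_rows", "payload": {
  "motion": [
    [-2, 0, 0, 0, 0, 0, 0.5],
    [-4.5, 0, 0, 0, 0, 0, 0.5],
    [-7, 0.3, -1, 0.5, 0, 0, 0.5],
    [-7.7, 0.9, -3, 1.8, 0, 0, 0.5],
    [-7.7, 1.7, -5.5, 3.2, 0, 0, 0.5],
    [-7.7, 2.6, -8.5, 5, 0, 0, 0.5],
    [-7.7, 3.5, -11.5, 6.8, 0, 0, 0.5],
    [-7.7, 4.5, -14.5, 8.5, 0, 0, 0.5]
  ]
}}

```text
time: 4.83
eef_pos: [0.5459, -0.18, 0.2511]
ee_rot: [[0.001, -0.963, 0.271], [-0.001, 0.271, 0.963], [-1.0, -0.001, -0.0]]
contact_force: [1.1, 0.3, -4.5]
gripper_width: 0.178
```

Request:
{"api": "send_rows", "payload": {
  "motion": [
    [0, 0.9, -3, 1.8, 0, 0, 0.5],
    [0, 1.8, -6, 3.5, 0, 0, 0.5],
    [0, 2.8, -9, 5.3, 0, 0, 0.5],
    [0, 3.7, -11.8, 7, 0, 0, 0.5],
    [0, 4.3, -14, 8.2, 0, 0, 0.5],
    [0, 4.8, -15.5, 9, 0, 0, 0.5],
    [0, 5, -16.2, 9.3, 0, 0, 0.5],
    [0, 5, -16.2, 9.3, 0, 0, 0.5]
  ]
}}

```text
time: 5.5
eef_pos: [0.4538, -0.3227, 0.2507]
ee_rot: [[0.001, -0.905, 0.424], [-0.001, 0.424, 0.905], [-1.0, -0.001, -0.001]]
contact_force: [-0.1, 0.3, -4.2]
gripper_width: 0.175
```

```bash
python3 -c "
from h import *
delta([.476,-.333,.25],155)
a=snap('side','side4')['pixels'];b=snap('top','top4')['pixels'];w=snap('wrist','wrist4')['pixels']
k=lambda p:cv2.resize(p,(400,300))
u=cv2.resize(a[60:230,230:430],(400,300),interpolation=3); v=cv2.resize(b[100:280,290:490],(400,300),interpolation=3)
cv2.imwrite('pics/m4.png',np.vstack([np.hstack([u,v]),np.hstack([k(w),k(a)])])[:,:,::-1])"
```

```text
t 5.5 pos [ 0.4538 -0.3227  0.2507] F [-0.1  0.3 -4.2] w 0.175 q [-42.  21.  -5.  65.  -0. -17.]
shift [ 0.07 -2.45  0.01] rot [-0.11 -0.03  0.06]
```

View pics/m4.png

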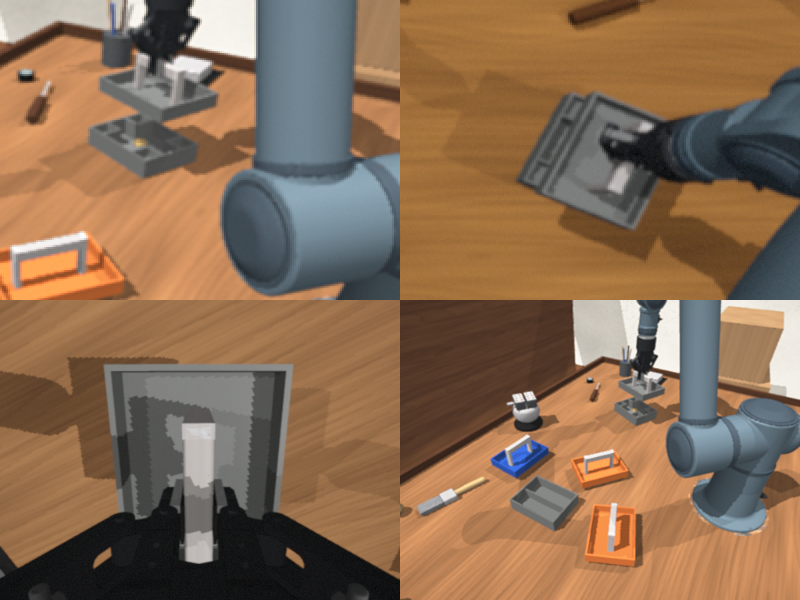

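The tray is held level near the target. The two estimates of the socketed tray differ by about 6 mm, so I settle it with an enlarged look at its corners in the early top and side pictures.

```bash
python3 -c "
import cv2,numpy as np
t=cv2.imread('pics/top1.png')[150:235,340:420];s=cv2.imread('pics/side1.png')[115:165,268:335]
t=cv2.resize(t,None,fx=5,fy=5,interpolation=2);s=cv2.resize(s,None,fx=5,fy=5,interpolation=2)
m=np.zeros((425,735,3),np.uint8);m[:425,:400]=t;m[:250,400:735]=s;cv2.imwrite('pics/m5.png',m)"
```

```text
(no output)
```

View pics/m5.png

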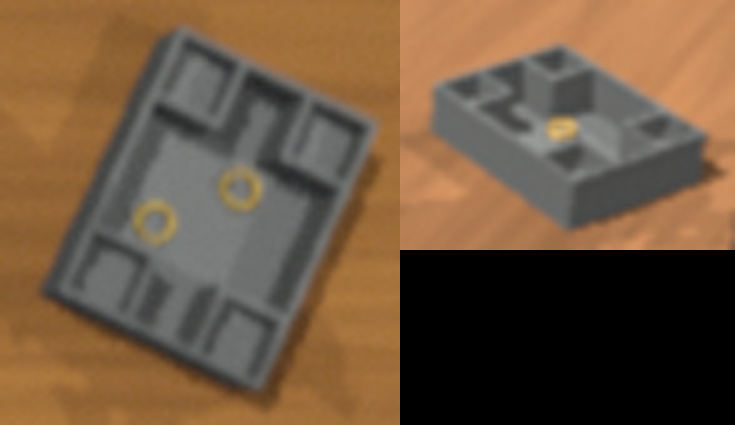

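Rim corners in the 5x enlargement are about (182,28), (377,122), (262,380) and (60,284) in the top view, and (36,90), (160,45), (307,137) and (173,183) in the side view.

Run:
```python
from h import *
for n,o,q in(('top1',(340,150),[(182,28),(377,122),(262,380),(60,284)]),('side1',(268,115),[(160,45),(307,137),(173,183),(36,90)])):
    c=dict(np.load(f'pics/{n}.npz'))
    P=np.array([ray(c,(o[0]+a/5-.4,o[1]+b/5-.4),.04) for a,b in q]);print(n,P.mean(0).round(4))
    for i in range(4):
        e=P[(i+1)%4]-P[i];print(np.linalg.norm(e).round(4),np.degrees(np.arctan2(e[1],e[0])).round(1))
# held tray rim now, in side4: predicted
delta([.475,-.336,.20],154.7)
```

```text
top1 [ 0.4781 -0.3372  0.04  ]
0.1172 -115.3
0.1545 154.6
0.1193 65.1
0.1552 -26.2
side1 [ 0.4742 -0.3298  0.04  ]
0.1614 154.3
0.1174 63.1
0.1518 -24.7
0.1204 -112.3
t 5.65 pos [ 0.4549 -0.3205  0.2502] F [ 0.3  0.7 -4.2] w 0.173 q [-42.  21.  -5.  65.   0. -17.]
shift [ 5.02 -2.47 -0.56] rot [0.39 0.04 0.02]
```

Request:
{"api": "send_rows", "payload": {
  "motion": [
    [0, -0.6, -0.1, 0, 0, 0, 0.5],
    [0, -1.4, -0.2, 0, 0, 0, 0.5],
    [1, -2.1, -0.3, 0.2, 0, 0, 0.5],
    [2.4, -2.5, -0.3, 0.4, 0, 0, 0.5],
    [3.8, -2.6, -0.3, 0.4, 0, 0, 0.5],
    [5, -2.6, -0.3, 0.4, 0, 0, 0.5],
    [5.6, -2.6, -0.3, 0.4, 0, 0, 0.5],
    [5.6, -2.6, -0.3, 0.4, 0, 0, 0.5]
  ]
}}

```text
time: 6.32
eef_pos: [0.4763, -0.3342, 0.1914]
ee_rot: [[-0.003, -0.904, 0.428], [0.003, 0.428, 0.904], [-1.0, 0.004, 0.001]]
contact_force: [-0.1, 0.5, -4.3]
gripper_width: 0.179
```

Request:
{"api": "send_rows", "payload": {
  "motion": [
    [0, 0, 0, 0, 0, 0, 0.5],
    [0, 0, 0, 0, 0, 0, 0.5]
  ]
}}

```text
time: 6.48
eef_pos: [0.4772, -0.3354, 0.1945]
ee_rot: [[0.001, -0.904, 0.428], [-0.001, 0.428, 0.904], [-1.0, -0.001, -0.0]]
contact_force: [0.2, -0.9, -3.3]
gripper_width: 0.174
```

```bash
python3 -c "
from h import *
delta([.477,-.334,.16],154.6)
a=snap('side','side6')['pixels'];b=snap('top','top6')['pixels']
u=cv2.resize(a[105:165,265:340],(750,600),interpolation=2)[:, :];u=cv2.resize(u,(400,320)); v=cv2.resize(b[145:240,330:430],(400,380),interpolation=2)
m=np.zeros((380,800,3),np.uint8);m[:320,:400]=u;m[:,400:]=v
cv2.imwrite('pics/m6.png',m[:,:,::-1])"
```

```text
t 6.4833 pos [ 0.4772 -0.3354  0.1945] F [ 0.2 -0.9 -3.3] w 0.174 q [-41.  25.  -6.  58.  -0. -16.]
shift [3.45 0.09 0.12] rot [ 0.03 -0.02  0.07]
```

View pics/m6.png

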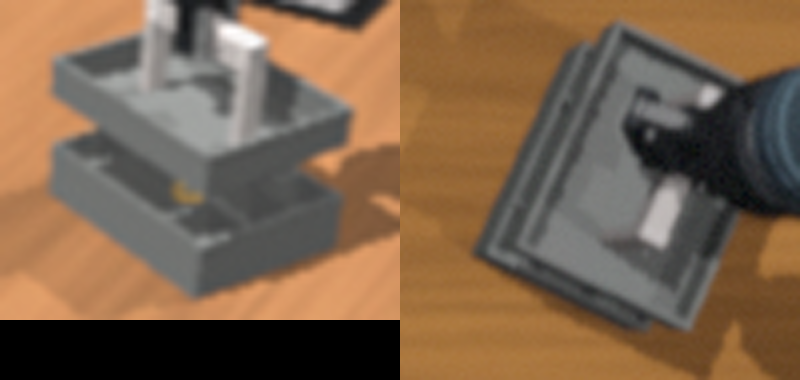

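Side view crop: the upper tray hovers level. Its rim corners are (54,60), (210,160) and (353,112); the lower rim's are (54,145), (200,245) and (338,200). In the top view the upper rim corners are (217,22), (117,247) and (290,327), counted from that crop's left edge. I'll compare each camera's upper and lower trays.

Run:
```python
from h import *
c=dict(np.load('pics/side6.npz')); k=75/400
f=lambda q,z:ray(c,(265+q[0]*k-.4,105+q[1]*k-.4),z)
U=np.array([f(q,.103) for q in[(54,60),(210,160),(353,112)]]);L=np.array([f(q,.04) for q in[(54,145),(200,245),(338,200)]])
a=np.radians(-25.4);T=np.array([[np.cos(a),np.sin(a)],[-np.sin(a),np.cos(a)]])
print('side U-L in tray axes mm',((U-L)[:,:2]@T.T*1000).round(1), 'U centre',(U[0]+U[2])[:2]/2,'L',(L[0]+L[2])[:2]/2)
c=dict(np.load('pics/top6.npz'));g=lambda q:ray(c,(330+q[0]/4-.4,145+q[1]/4-.4),.103)
P=[g(q) for q in[(217,22),(117,247),(290,327)]];print('top U centre',(P[0]+P[2])/2,[np.linalg.norm(P[1]-P[0]),np.linalg.norm(P[2]-P[1])])
```

```text
side U-L in tray axes mm [[ 1.   2.8]
 [-4.4  3.5]
 [ 0.1 -1.1]] U centre [ 0.4761605  -0.32889087] L [ 0.4752651  -0.32939571]
top U centre [ 0.47828584 -0.33627342  0.103     ] [np.float64(0.15759782512034093), np.float64(0.11879556500939505)]
```

Both cameras put the held tray within about 3 mm of the lower one, and the play is 11 mm. Lowering.

Request:
{"api": "send_rows", "payload": {
  "motion": [
    [0.5, 0, 0, 0, 0, 0, 0.5],
    [1, 0, 0, 0, 0, 0, 0.5],
    [1.5, 0, 0, 0, 0, 0, 0.5],
    [2, 0, 0, 0, 0, 0, 0.5],
    [2.4, 0, 0, 0, 0, 0, 0.5],
    [2.7, 0, 0, 0, 0, 0, 0.5],
    [2.9, 0, 0, 0, 0, 0, 0.5],
    [2.9, 0, 0, 0, 0, 0, 0.5]
  ]
}}

```text
time: 7.25
eef_pos: [0.4764, -0.3349, 0.1642]
ee_rot: [[-0.001, -0.903, 0.429], [0.001, 0.429, 0.903], [-1.0, 0.001, 0.0]]
contact_force: [0.2, 1.2, -3.5]
gripper_width: 0.175
```

Request:
{"api": "send_rows", "payload": {
  "motion": [
    [0.1, 0, 0, 0, 0, 0, 0.5],
    [0.2, 0, 0, 0, 0, 0, 0.5],
    [0.3, 0, 0, 0, 0, 0, 0.5],
    [0.4, 0, 0, 0, 0, 0, 0.5],
    [0.4, 0, 0, 0, 0, 0, 0.5],
    [0.4, 0, 0, 0, 0, 0, 0.5]
  ]
}}

```text
time: 7.75
eef_pos: [0.4766, -0.3351, 0.1609]
ee_rot: [[-0.0, -0.903, 0.429], [-0.0, 0.429, 0.903], [-1.0, 0.0, -0.0]]
contact_force: [-0.5, -0.2, -3.8]
gripper_width: 0.167
```

Request:
{"api": "send_rows", "payload": {
  "motion": [
    [0.05, 0, 0, 0, 0, 0, 0.5],
    [0.1, 0, 0, 0, 0, 0, 0.5],
    [0.15, 0, 0, 0, 0, 0, 0.5],
    [0.2, 0, 0, 0, 0, 0, 0.5],
    [0.2, 0, 0, 0, 0, 0, 0.5],
    [0.2, 0, 0, 0, 0, 0, 0.5]
  ]
}}

```text
time: 8.25
eef_pos: [0.4767, -0.3352, 0.1597]
ee_rot: [[0.0, -0.903, 0.429], [-0.001, 0.429, 0.903], [-1.0, -0.001, -0.0]]
contact_force: [-2.9, 2.0, 4.6]
gripper_width: 0.181
```

It made contact at the expected seated height (0.1597 against 0.1596 m). Releasing.

Request:
{"api": "send_rows", "payload": {
  "motion": [
    [0, 0, 0, 0, 0, 0, 2],
    [0, 0, 0, 0, 0, 0, 3],
    [0, 0, 0, 0, 0, 0, 4],
    [0, 0, 0, 0, 0, 0, 5],
    [0, 0, 0, 0, 0, 0, 5],
    [0, 0, 0, 0, 0, 0, 5],
    [0, 0, 0, 0, 0, 0, 5]
  ]
}}

```text
time: 8.83
eef_pos: [0.4767, -0.3351, 0.1589]
ee_rot: [[0.0, -0.903, 0.429], [-0.0, 0.429, 0.903], [-1.0, -0.0, -0.0]]
contact_force: [-0.3, -0.5, 0.1]
gripper_width: 0.581
```

Request:
{"api": "send_rows", "payload": {
  "motion": [
    [-0.5, 0, 0, 0, 0, 0, 5],
    [-1.5, 0, 0, 0, 0, 0, 5],
    [-3, 0, 0, 0, 0, 0, 5],
    [-5, 0, 0, 0, 0, 0, 5],
    [-7.5, 0, 0, 0, 0, 0, 5],
    [-10, 0, 0, 0, 0, 0, 5],
    [-12, 0, 0, 0, 0, 0, 5],
    [-12, 0, 0, 0, 0, 0, 5]
  ]
}}

```text
time: 9.5
eef_pos: [0.4784, -0.3366, 0.285]
ee_rot: [[0.007, -0.903, 0.429], [-0.006, 0.429, 0.903], [-1.0, -0.009, -0.003]]
contact_force: [0.3, -1.0, -0.0]
gripper_width: 0.583
```

```bash
python3 -c "
from h import *
delta([.477,-.334,.16],154.6)
a=snap('side','side7')['pixels'];b=snap('top','top7')['pixels'];w=snap('wrist','wrist7')['pixels']
k=lambda p:cv2.resize(p,(400,300),interpolation=2)
cv2.imwrite('pics/m7.png',np.vstack([np.hstack([k(a[90:170,260:360]),k(b[120:250,300:470])]),np.hstack([k(w),k(a)])])[:,:,::-1])"
```

```text
t 9.5 pos [ 0.4784 -0.3366  0.285 ] F [ 0.3 -1.  -0. ] w 0.583 q [-41.  23.   3.  70.  -0. -16.]
shift [12.5   0.35  0.21] rot [ 0.02 -0.15  0.52]
```

View pics/m7.png

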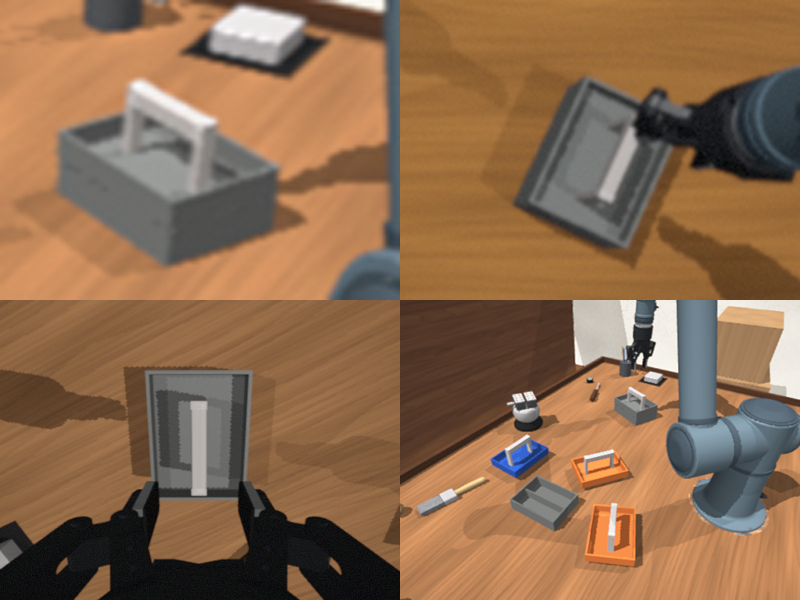

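The picture shows the trays stacked flush and level, with the arm clear above them and the plain tray where it was. Handing in.

Request:
{"api": "send_rows", "payload": {
  "motion": [
    [0, 0, 0, 0, 0, 0, 5],
    [0, 0, 0, 0, 0, 0, 5],
    [0, 0, 0, 0, 0, 0, 5],
    [0, 0, 0, 0, 0, 0, 5]
  ]
}}

```text
time: 9.98
eef_pos: [0.4763, -0.3348, 0.278]
ee_rot: [[-0.001, -0.903, 0.429], [0.001, 0.429, 0.903], [-1.0, 0.002, 0.0]]
contact_force: [-0.0, -0.3, -0.8]
gripper_width: 0.585
```

```bash
python3 -c "
from h import *
print(bot.hand_in())"
```

```text
the job is handed in; nothing more can be done
None
```

I gripped the grey tray by its handle, lowered it into the socketed tray, let go and backed off about 12 cm. The job was handed in at about 10 s of the 38 s allowed.

- **Seating:** the tray touched down with the tool at 0.1597 m, against 0.1596 m expected when fully seated. It pressed down with roughly 8 N, and the force fell to about zero on release.
- **Last pictures:** the side, top and wrist views show the two trays flush and level. The socketed tray appears where it stood, though I judged that by eye and did not measure it again. The plain tray also looks unmoved.
- **Where checks disagreed:** single-view estimates of the socketed tray's centre differed by up to about 7 mm. Just before lowering, each camera on its own put the two trays within about 1 mm at centre. Single corners were off by up to about 5 mm, still inside the 11 mm play.

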